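# Tally the bowls on the oven tray with the guarded ratchet register

### The arm

A 6-joint arm with a two-finger parallel gripper is mounted at the origin on a cart in front of the work surface, level with it; the furniture and walls round the work are solid. World frame = base frame: x ahead of the robot, y to its left, z up, the work surface at z = 0. Lengths are in m, angles in rad, forces in N, time in s.
With the tool pointing down it reaches from about 0.325 to 0.775 m from the base axis. Payload 9.3 kg.
Tool frame: the origin (TCP) lies at the very end of the fingers, on their centre line; the grasp point (between the pads) lies grasp_offset behind it (grasp_offset is the distance from the TCP to the grasp point, in m); x points along the fingers, y is the direction in which the jaws open and shut, and the axes are right-handed (so a half turn about x gives the same grasp; the last joint's range is limited). The gripper opens to 85 mm and grips with 20 to 120 N. Pads are 22 mm wide; open, the fingers measure 114 mm over their backs; the gripper's body (76 mm by 85 mm) begins 54 mm behind the grasp point. The pads swing forward as they close: fully open they stand 13 mm farther back than shut.
Start: joints at [-1.318, 0.259, 0.021, 1.334, 0, 1.418], TCP at [0.217, -0.505, 0.231] pointing down, gripper open.
Joint ranges: [-3.04, 3.04], [-0.91, 1.82], [-1.04, 1.36], [-1.92, 1.95], [-1.52, 1.45], [-3.14, 3.14]. Speed limits (rad/s): [2.22, 2.22, 2.79, 3.14, 3.14, 3.14].

### API

Orientations are given as a rotation vector (axis times angle).
In Python, from cell import state, camera, job_done, trace, spot_point, grasp_offset gives the robot as it stands.
- The arm moves only by the shell command python3 -m creep 'ROWS' [FORCE]. ROWS is JSON, a list of rows, each a list of 3 entries, a list of its own where there are three numbers: the turn, a rotation vector about the tool's x, y, z in degrees, then the shift along the tool's x, y, z in m, then the opening, from 0 (shut) to 1 (fully open). In form: [[[rx, ry, rz], [x, y, z], fingers], ...]. A call has 1 to 10 rows; each row is the pose to reach, as a shift and turn from the pose commanded when the call began, along the tool's axes at that moment; what a row does not reach only later rows make up. A row lasts 1/12 s, in which the tool goes at most 41.7 mm and 7.16 degrees, less where a joint would pass 70% of its speed; a pose out of reach is approached as far as the arm can. A call with a gripper value outside its range is refused whole. The fingers move at their own pace and stop on an object; FORCE is the grip in N (left out, the last holds). Time passes only in rows, so rows that repeat a pose let the fingers close. It gives the time, the measured TCP pose, the force and the opening at its end, in the units of the state.
- state(): the state, without advancing time (a new reading comes with each control period).
- camera(name): name is "scene" or "top" or "wrist"; returns a dict with "image" (400x640x3 uint8, red, green, blue), "K" (3x3 intrinsics, pixels), "origin" and "orientation" of the camera in the world. Camera axes: x right, y up, looking along -z (the intrinsics and any distortion apply to the point x, -y, -z); pixel columns grow to the right and rows downward; lengths in m; the calibration is good to about 2 mm. The wrist camera is an equidistant fisheye: a pixel r from the principal point sees the ray r / f radians off the axis. A picture is of the moment at which its call begins. There is no depth.
- job_done(): hands the job in, once; it reports no verdict.
Trained networks look in a picture, given as the dict that the camera call returned (one of the last four; its "shot" number tells which), for a name from the list of things; names that differ only in an ending like _2 or _b are one class to them, and where a whole thing is asked for, a point or a joint stands for the part that bears it (a point fixed in the world has none). Each returns a list of dicts, best first, with "confidence" (0 to 1); they miss things now and then, are a little off and sometimes report something else, mostly with a low value. They report only what shows in the picture. A call takes as long as a camera call. They do not tell look-alikes from the thing itself.
- trace(picture, target): "region" (400x640 bool, what is visible of it) and "extent" ([left, top, right, bottom] in pixels, round what is visible of it).
- spot_point(picture, target): "xy" ([column, row] in pixels: a listed point, or the origin of a listed thing).
The state is a dict: "clock": time; "qpos": joint angles; "qd": joint speeds; "joint_torque": joint torques, N m; "ee_pos": TCP position; "ee_rot": TCP orientation; "ft_force": force on the tool from outside, world axes, zero at the start; "torque": the same for the moment, N m; "grip_width": finger opening in m.
Only numpy, scipy, OpenCV 4.12 (cv2) and the standard library are available. Lean on these libraries where they do the work, as an engineer would, in place of code of your own. Each camera call takes 0.05 s, during which the arm holds its last target.

### The job

Log the oven tray on the tally register: pull up the guard's spring plunger, slide the guard fully open, then give the ratchet lever one full stroke for every steel bowl lying on the tray (boxes and bowls off the tray do not count), right up to its stop and all the way back each time. Turn the dial only with the lever. Then slide the guard back over the lever until its plunger has dropped home and locks it, and leave the other things where they are.

Things in the scene. Friction and masses are not known exactly. Their poses are not given: they have to be found in the camera images.
- register: The tally register, a fixed grey plinth 240 mm (its x) by 380 mm (its y) by 30 mm high carrying dial, lever and sliding guard; nothing on it is higher than 100 mm above the table. Origin on the table; the plinth reaches from x -110 to +130 and y -210 to +170 mm; its -x side faces the robot, give or take 15 degrees.
- plunger_knob (a point): Middle of the black plunger knob, a round head 30 mm across and 26 mm high (from 13 mm below this point to 12 mm above it), 70 mm above the table when locked, at register x -60, y -65 mm. It stands on the guard's flat flange (top 26 mm below this point), in the register's -y half. The guard's hood begins 43 mm from its axis on the +y side and is only 16 mm higher than this point. The knob rides on the guard and is also the handle for sliding it.
- plunger (a joint): Plunger lift in m, straight up: 0 down (pin in its hole, guard locked), 0.014 fully pulled. Spring loaded: 3.5 N at 0, 7 N at 0.014. It must be lifted at least 8 mm to free the guard; once away from the hole the pin rests about 6.5 mm up on a smooth bar and falls back into the hole by its spring when the guard is fully closed and the knob is let go.
- guard (a joint): Slide of the sheet metal guard in m, along the register's -y: 0 closed over the lever's grip, 0.11 fully open (end stop). Friction about 1.5 N, stays where it is left. Its hood covers register x -102 to -18, y -22 to +56 mm when closed, top 86 mm above the table, open at its +y end.
- lever (a joint): Swing of the ratchet lever in rad about the upright dial axis: 0 at rest, 0.78 at its forward stop; clockwise from above, so that its grip moves towards the register's +y. A spring brings it back to 0 when let go. Needs 3 to 8 N at the grip. A stroke is 0 to 0.78 and back; it drives the dial from about 0.15 on; on the way back the pawl clicks over the next tooth at about 0.2, so it must return below 0.1.
- lever_grip (a point): Middle of the lever's grip, an upright black round post 24 mm across and 32 mm high (from 45 to 77 mm above the table), 120 mm from the dial axis. It is pushed from its -y side; at rest it stands under the guard's hood at register x -61, y +24 mm. The flat arm below it is at 39 to 45 mm above the table, the guard's rails at most 37 mm. With the guard open the space from the post to the hood is about 66 mm wide.
- dial_axis (a point): Point on the upright axis of lever and dial at the dial's upper face, 62 mm above the table, register x +50, y +70 mm.
- dial (a joint): Angle of the round white dial (108 mm) in rad, clockwise from above; a long black mark stands at the fixed index on the register's +x side at 0. Starts within 0.04 of 0. Every full stroke adds one tenth of a turn (0.628), so that k strokes end at 0.628 k (+-0.05). It cannot be turned back by the lever.
- tray: Shallow steel oven tray, 189 mm (its x) by 339 mm (its y), rim 24 mm high, origin at the centre of its underside; long side pointing away from the robot, left of the register, fixed. Has four places in a row along its length, 82 mm apart, each with a bowl or a box; things on it lie within 130 mm of its centre.
- mat: Thin dark mat 120 x 120 x 3 mm to the right of the register, with one of the five bowls and boxes on it (not to be counted), origin at its centre
- bowl_1: small plain steel bowl, 79 mm across the rim, 40 mm high, origin at the centre of its underside; on the tray or on the mat (not to be handled)
- bowl_2: small plain steel bowl, 79 mm across the rim, 40 mm high, origin at the centre of its underside; on the tray or on the mat (not to be handled)
- bowl_3: small plain steel bowl, 79 mm across the rim, 40 mm high, origin at the centre of its underside; on the tray or on the mat (not to be handled)
- strip_box: small rectangular carton 60 x 88 x 30 mm, on the tray or on the mat, not counted, origin at the centre of its underside
- blade_box: small square carton 70 x 70 x 34 mm, on the tray or on the mat, not counted, origin at the centre of its underside
- jar: glass jar of cotton balls with a steel lid, 85 mm across, 116 mm high, standing loose behind the register, origin at the centre of its underside; leave it alone
- marker: thick marker pen, 130 mm long, lying loose in front of the mat; leave it alone
Things that resemble listed ones, but are neither listed nor needed, are in the scene too. There is more than one size of the blade_box; the one meant has the size given above. What is shaped like the strip_box but purple is not meant.

How it is judged:
On the way, in this order (a step that is already met when the one before it is completed fails the run):
1. the guard is slid fully open, the dial not yet advanced (value of joint guard above 0.095 m and value of joint dial below 0.2 rad), for 0.1 s.
2. with the guard open, the dial has been advanced by one tooth for every bowl on the tray (value of joint guard above 0.08 m and ((horizontal distance between each of strip_box, blade_box and tray below 0.17 m and value of joint dial between 1.097 and 1.417 rad) or (not (horizontal distance between each of strip_box, blade_box and tray below 0.17 m) and value of joint dial between 1.725 and 2.045 rad))), for 0.2 s.
3. the guard is shut over the lever and its plunger has dropped home (value of joint guard below 0.004 m and value of joint plunger below 0.003 m and ((horizontal distance between each of strip_box, blade_box and tray below 0.17 m and value of joint dial between 1.097 and 1.417 rad) or (not (horizontal distance between each of strip_box, blade_box and tray below 0.17 m) and value of joint dial between 1.725 and 2.045 rad))), for 0.2 s.
At the end, for the whole second after the job is handed in: The guard is closed (within 4 mm), its plunger is down (within 3 mm), the lever is back at rest (within 0.08 rad) and the dial stands exactly as many tenths of a turn on as there are bowls on the tray (two or three; within 0.16 rad, a quarter of a tooth) (all of step 3 and value of joint lever below 0.08 rad); the robot touches nothing.
It fails at once if the dial is touched by the fingers (it is turned only with the lever) (contact force between the fingers and dial above 1 N).
It fails at once if the jar is moved by more than 3 cm (distance of jar from where it was at the start of the episode above 0.03 m).
It fails at once if the marker is moved by more than 3 cm (distance of marker from where it was at the start of the episode above 0.03 m).
It fails at once if the robot pushes on the tray (contact force between the arm and tray above 3 N).
It also fails if it takes over 72 s, if anything falls off the work surface, if the arm or the gripper's body presses on something with over 40 N, if the wrist force passes 120 N, or if a joint passes its speed limit or range.

## Working session

There is one attempt and no reset: what is moved stays moved. The work goes in short steps, Python scripts to look and compute and a shell command to move; the robot and the scene stay as the last step left them, time stands still between calls to the robot, and variables do not carry over. Pictures are saved under pics/ and viewed, and the job is handed in when it is done.

```bash
ls; mkdir -p pics
cat > h.py <<'E'
import numpy as np, cv2
from scipy.spatial.transform import Rotation as R
def rot(o):
    o=np.array(o,float)
    return o if o.shape==(3,3) else (R.from_rotvec(o).as_matrix() if o.size==3 else R.from_quat(o).as_matrix())
def ray(c,xy,fish=False):
    K=np.array(c["K"]); x=(xy[0]-K[0,2])/K[0,0]; y=(xy[1]-K[1,2])/K[1,1]
    if fish:
        r=np.hypot(x,y); s=np.sin(r)/r if r>1e-9 else 1; d=np.array([x*s,-y*s,-np.cos(r)])
    else: d=np.array([x,-y,-1.])
    d=rot(c["orientation"])@d
    return np.array(c["origin"],float), d/np.linalg.norm(d)
def atz(c,xy,z,fish=False):
    o,d=ray(c,xy,fish); return o+d*(z-o[2])/d[2]
def tri(rs):
    A=np.zeros((3,3));b=np.zeros(3)
    for o,d in rs:
        P=np.eye(3)-np.outer(d,d);A+=P;b+=P@o
    p=np.linalg.solve(A,b)
    return p,[float(np.linalg.norm((np.eye(3)-np.outer(d,d))@(p-o))) for o,d in rs]
def proj(c,p,fish=False):
    q=rot(c["orientation"]).T@(np.array(p)-np.array(c["origin"])); K=np.array(c["K"])
    v=np.array([q[0],-q[1],-q[2]])
    if fish:
        r=np.hypot(v[0],v[1]);t=np.arctan2(r,v[2]);v=np.array([v[0]/r*t,v[1]/r*t,1])
    else: v=v/v[2]
    return K[0,0]*v[0]+K[0,2],K[1,1]*v[1]+K[1,2]
E
python3 - <<'E'
from cell import *
import cv2,numpy as np
from h import *
print(state(), grasp_offset)
cs={}
for n in("scene","top","wrist"):
    c=camera(n);cs[n]=c
    cv2.imwrite(f"pics/{n}0.png",c["image"][...,::-1])
    print(n,c["origin"],c["orientation"],np.array(c["K"]).tolist(),c["shot"])
for n in cs:
  for t in("plunger_knob","lever_grip","dial_axis","register","tray","mat","bowl_1","strip_box","blade_box","jar","marker"):
    try:print(n,t,[(np.round(d["xy"],1).tolist(),round(d["confidence"],2)) for d in spot_point(cs[n],t)][:6])
    except Exception as e:print(n,t,e)
E
```

```text
pics
{'clock': 0.0, 'qpos': array([-1.31760207e+00,  2.59174114e-01,  2.07272769e-02,  1.33369565e+00,
       -2.11382123e-06,  1.41818173e+00]), 'qd': array([ 0.00163864, -0.0003202 , -0.00081386,  0.00097251, -0.00087815,
       -0.00104925]), 'joint_torque': array([ 4.42991195e-04, -5.55642235e+01,  3.44527996e+01,  1.36111726e-02,
       -1.42185127e-04, -2.78583838e-05]), 'ee_pos': array([ 0.21703175, -0.50504585,  0.23066242]), 'ee_rot': array([ 1.9986668,  0.4125832, -1.9988092]), 'ft_force': array([ 0.45823266, -0.37901136, -0.82203264]), 'torque': array([ 0.06503405, -0.02083122, -0.03585839]), 'grip_width': 0.08516344542811223} 0.0187
scene [-0.53383702 -0.55934471  0.7747991 ] [ 0.94236911 -0.60687307 -0.99185464] [[436.95239335183754, 0.0, 323.8165466043688], [0.0, 436.95239335183754, 201.01664466833267], [0.0, 0.0, 1.0]] 1
top [0.39686324 0.00522743 1.16328314] [ 0.1062611  -0.15043673 -1.58941583] [[377.67821060815635, 0.0, 315.17110998899733], [0.0, 377.67821060815635, 200.44668592018988], [0.0, 0.0, 1.0]] 2
wrist [ 0.2896614  -0.47422068  0.37415182] [-0.27714743  0.1
[... 605 characters left out ...]
], 0.21)]
top plunger_knob [([329.9, 249.1], 0.43)]
top lever_grip []
top dial_axis [([285.8, 210.2], 0.85)]
top register [([311.5, 229.1], 0.9)]
top tray [([182.8, 224.1], 0.94)]
top mat [([435.0, 202.7], 0.68)]
top bowl_1 [([182.6, 213.3], 0.96), ([433.4, 197.8], 0.93), ([183.1, 266.9], 0.57)]
top strip_box [([190.4, 148.7], 0.69)]
top blade_box [([184.5, 240.5], 0.93), ([239.6, 162.9], 0.67), ([185.3, 212.5], 0.38)]
top jar [([284.0, 142.5], 0.67)]
top marker [([309.6, 228.7], 0.36)]
wrist plunger_knob []
wrist lever_grip []
wrist dial_axis []
wrist register []
wrist tray []
wrist mat []
wrist bowl_1 []
wrist strip_box []
wrist blade_box []
wrist jar []
wrist marker [([285.0, 9.5], 0.59)]
```

View pics/scene0.png

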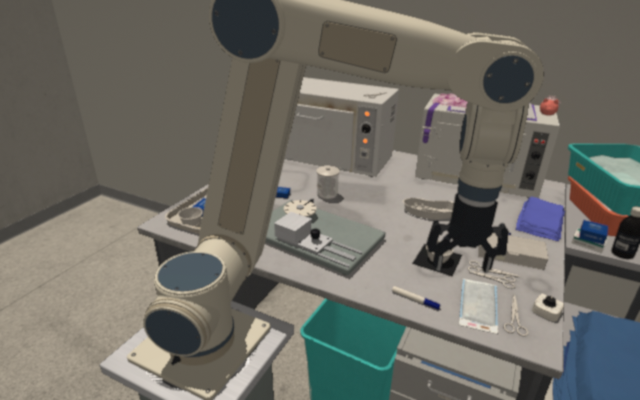

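View pics/top0.png

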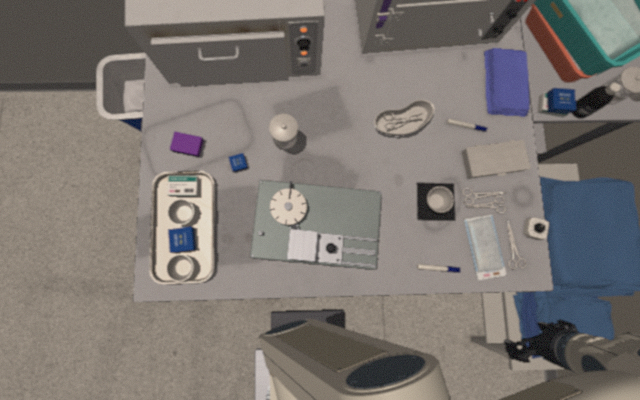

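View pics/wrist0.png

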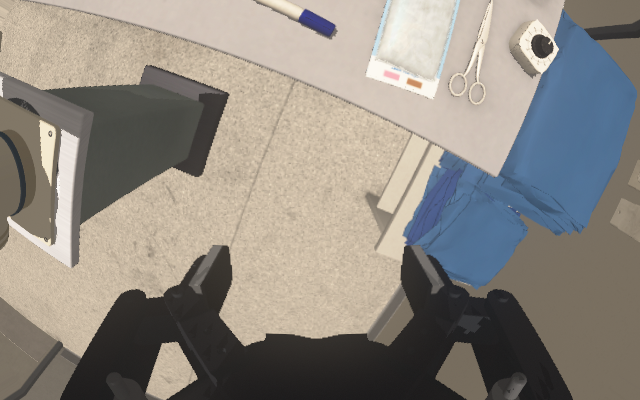

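The top view shows the tray with a strip box (184,186), a bowl (183,213), a blue box (181,240) and a bowl (181,267). The third bowl is on the mat (438,200). So two bowls count, which means 2 strokes. Next I'll work out the register pose.

Run:
```python
from cell import *
from h import *
T=camera("top");S=camera("scene")
im=T["image"][170:280,240:390,::-1]
cv2.imwrite("pics/t1.png",cv2.resize(im,None,fx=5,fy=5,interpolation=cv2.INTER_CUBIC))
im=S["image"][180:280,250:400,::-1]
cv2.imwrite("pics/s1.png",cv2.resize(im,None,fx=5,fy=5,interpolation=cv2.INTER_CUBIC))
for n,t in(("plunger_knob","k"),("dial_axis","d")):
    a=spot_point(T,n);b=spot_point(S,n)
    print(n,a[:1],b[:1],tri([ray(T,a[0]["xy"]),ray(S,b[0]["xy"])]),atz(T,a[0]["xy"],.07 if t=="k" else .062))
r=trace(T,"register")[0]; m=r["region"].astype(np.uint8)
print(r["confidence"],r["extent"],m.sum())
b=cv2.boxPoints(cv2.minAreaRect(cv2.findNonZero(m)));print(b)
for p in b: print(atz(T,p,.03).round(4))
for t in("tray","strip_box","blade_box","bowl_1","mat"):
    for d in spot_point(T,t): print(t,round(d["confidence"],2),atz(T,d["xy"],.0).round(3))
```

```text
plunger_knob [{'xy': [332.2, 249.4], 'confidence': 0.54}] [{'xy': [315.8, 231.9], 'confidence': 0.59}] (array([ 0.43222506, -0.07242353,  0.07795853]), [0.00024476549346425956, 0.00024476549346422226]) [ 0.43260663 -0.07320791  0.07      ]
dial_axis [{'xy': [288.7, 209.6], 'confidence': 0.61}] [{'xy': [301.7, 207.3], 'confidence': 0.7}] (array([0.55325684, 0.046429  , 0.06845324]), [0.004410585584155923, 0.004410585584155792]) [0.55193576 0.05050293 0.062     ]
0.83 [252.6, 180.4, 383.2, 268.8] 9809
[[250.4515  258.2163 ]
 [257.41202 179.33046]
 [383.31418 190.43945]
 [376.35367 269.32532]]
[0.4138 0.1666 0.03  ]
[0.6519 0.1461 0.03  ]
[ 0.6097 -0.239   0.03  ]
[ 0.3722 -0.2053  0.03  ]
tray 0.71 [0.507 0.371 0.   ]
strip_box 0.83 [0.643 0.37  0.   ]
strip_box 0.66 [0.761 0.359 0.   ]
blade_box 0.79 [0.47  0.375 0.   ]
blade_box 0.72 [ 0.578 -0.406  0.   ]
blade_box 0.54 [0.717 0.214 0.   ]
bowl_1 0.96 [ 0.588 -0.398  0.   ]
bowl_1 0.77 [0.562 0.373 0.   ]
bowl_1 0.74 [0.395 0.38  0.   ]
bowl_1 0.55 [0.646 0.371 0.   ]
mat 0.86 [ 0.578 -0.407 -0.   ]
mat 0.16 [0.477 0.376 0.   ]
```

View pics/t1.png

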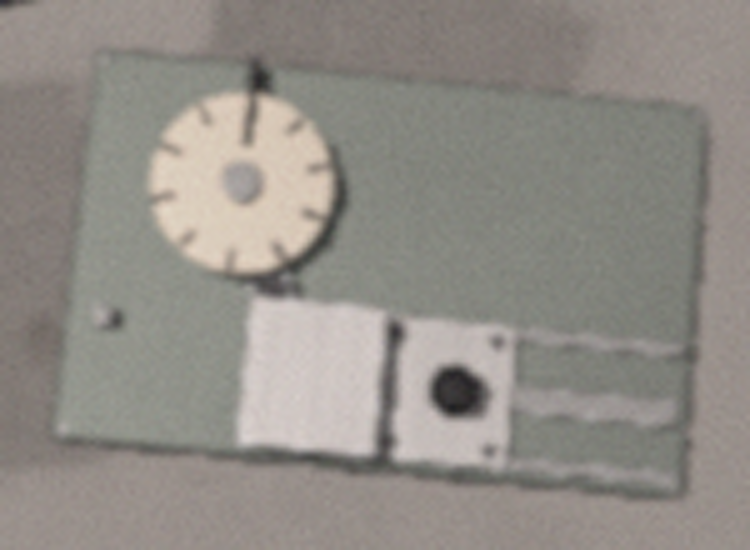

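View pics/s1.png

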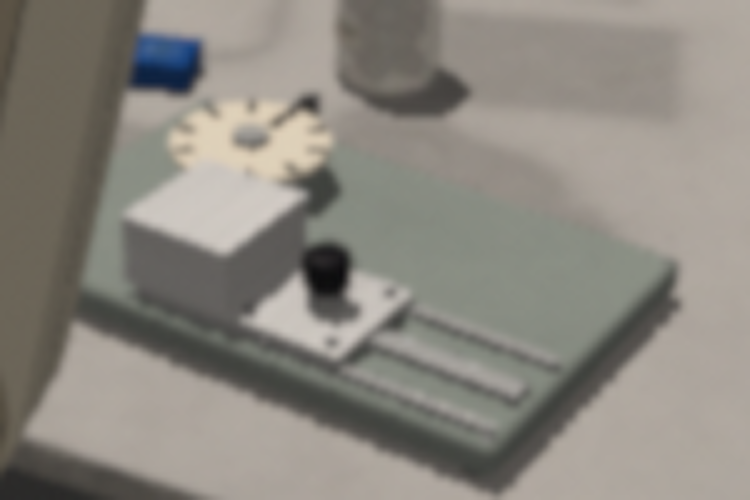

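```bash
cat >> h.py <<'E'
REG=None
def W(p,pose):
    x,y,a=pose;c,s=np.cos(a),np.sin(a);return np.array([x+c*p[0]-s*p[1],y+s*p[0]+c*p[1],p[2]])
E
python3 - <<'E'
from cell import *
from h import *
from scipy.optimize import least_squares
T=camera("top");S=camera("scene")
tp=[((.05,.07,.064),(242,183)),((.13,.17,.03),(95,52)),((.13,-.21,.03),(705,107)),((-.11,-.21,.03),(684,495)),((-.11,.17,.03),(58,437)),
((-.018,.056,.086),(250,297)),((-.018,-.022,.086),(388,313)),((-.102,-.022,.086),(378,458)),((-.102,.056,.086),(238,447)),((-.06,-.065,.082),(455,390))]
sp=[((.05,.07,.064),(250,137)),((.13,-.21,.03),(678,265)),((-.11,-.21,.03),(495,455)),((-.102,-.022,.086),(225,252)),((-.018,-.022,.086),(308,195)),((-.102,.056,.086),(124,216)),((-.06,-.065,.07),(326,268))]
def f(v,sep=False,use="ts"):
    r=[]
    if "t" in use:
      for p,q in tp: r.append(np.array(proj(T,W(p,v)))-(np.array(q)/5+[240,170]))
    if "s" in use:
      for p,q in sp: r.append(np.array(proj(S,W(p,v)))-(np.array(q)/5+[250,180]))
    return np.array(r).ravel()
for u in("t","s","ts"):
    s=least_squares(f,[.5,0,-.08],kwargs=dict(use=u),loss="soft_l1")
    print(u,s.x,np.round(f(s.x,use=u).reshape(-1,2),1).tolist())
    for p in((-.06,-.065,.07),(-.061,.024,.06),(.05,.07,.062)):print(W(p,s.x).round(4))
E
```

```text
t [ 0.50287281 -0.01214487 -0.11035983] [[-0.3, 0.1], [-0.4, -0.7], [1.1, -0.7], [0.7, 0.9], [-2.0, 1.4], [0.4, 0.1], [0.0, -0.7], [-0.5, 0.0], [-0.1, -0.2], [0.4, 0.1]]
[ 0.4361 -0.0701  0.07  ]
[0.4449 0.0184 0.06  ]
[0.5603 0.0519 0.062 ]
s [ 0.50038176 -0.01324567 -0.12268153] [[0.2, 0.2], [1.5, -1.2], [-0.4, -0.3], [0.0, 0.7], [-0.1, -0.1], [-0.8, -0.1], [0.2, 0.3]]
[ 0.4329 -0.0704  0.07  ]
[0.4428 0.018  0.06  ]
[0.5586 0.0501 0.062 ]
ts [ 0.50233023 -0.01213874 -0.11467753] [[-0.2, 0.2], [-0.2, -0.8], [1.3, -0.2], [0.6, 1.4], [-2.1, 1.3], [0.4, 0.2], [0.0, -0.5], [-0.6, 0.2], [-0.2, -0.1], [0.3, 0.3], [-0.0, -0.1], [1.3, -1.9], [0.1, -1.0], [0.3, 0.4], [-0.1, -0.5], [-0.6, -0.4], [0.4, -0.2]]
[ 0.4353 -0.0698  0.07  ]
[0.4445 0.0187 0.06  ]
[0.56   0.0517 0.062 ]
```

```bash
cat >> h.py <<'E'
POSE=(0.5023,-0.0121,-0.1147)
def rel(target_world=None,reg=None,turn=True):
    from cell import state
    s=state();Rc=R.from_rotvec(s["ee_rot"]).as_matrix();p=np.array(s["ee_pos"])
    t=W(reg,POSE) if reg is not None else np.array(target_world)
    a=POSE[2];ux=np.array([np.cos(a),np.sin(a),0]);best=None
    for sg in(1,-1):
        x=np.array([0,0,-1.]);y=sg*ux;Rt=np.stack([x,y,np.cross(x,y)],1)
        rv=R.from_matrix(Rc.T@Rt).as_rotvec(degrees=True)
        print("turn",rv.round(2))
    print("shift",(Rc.T@(t-p)).round(4),"world target",t.round(4),"tool axes\n",Rc.round(3),"reg-pos now",regpos(p).round(4))
def regpos(p):
    a=POSE[2];d=np.array(p)-[POSE[0],POSE[1],0];c,s=np.cos(a),np.sin(a)
    return np.array([c*d[0]+s*d[1],-s*d[0]+c*d[1],d[2]])
E
python3 - <<'E'
from h import *
from cell import state
rel(reg=(-.06,-.065,.16)); print(state()["clock"])
E
```

```text
turn [-60.18  -0.     0.  ]
turn [119.82   0.     0.  ]
shift [ 0.0713 -0.3141 -0.3724] world target [ 0.4353 -0.0698  0.16  ] tool axes
 [[-0.     0.395 -0.919]
 [ 0.    -0.919 -0.395]
 [-1.    -0.    -0.   ]] reg-pos now [-0.2269 -0.5226  0.2313]
2.5
```

```bash
python3 -m creep '[[[-6,0,0],[0,-0.02,-0.025],1],[[-12,0,0],[0,-0.045,-0.055],1],[[-18,0,0],[0,-0.07,-0.085],1],[[-24,0,0],[0,-0.095,-0.115],1],[[-30,0,0],[0,-0.12,-0.145],1],[[-36,0,0],[0,-0.145,-0.175],1],[[-42,0,0],[0,-0.17,-0.205],1],[[-48,0,0],[0,-0.195,-0.235],1],[[-54,0,0],[0,-0.22,-0.265],1],[[-60.2,0,0],[0,-0.245,-0.29],1]]'
python3 - <<'E'
from h import *
rel(reg=(-.06,-.065,.16))
E
```

```text
clock: 3.33
ee_pos: [0.3876, -0.1639, 0.2315]
ee_rot: [1.289, 1.155, -1.289]
ft_force: [0.6, -1.1, 0.5]
grip_width: 0.0852
turn [ 0.32  0.01 -0.05]
turn [-1.7968e+02  7.0000e-02  2.0000e-02]
shift [ 0.0715  0.0371 -0.0987] world target [ 0.4353 -0.0698  0.16  ] tool axes
 [[ 0.001  0.994 -0.109]
 [-0.    -0.109 -0.994]
 [-1.     0.001  0.   ]] reg-pos now [-0.0966 -0.1639  0.2315]
```

```bash
python3 -m creep '[[[0,0,0],[0.02,0.012,-0.033],1],[[0,0,0],[0.04,0.024,-0.066],1],[[0,0,0],[0.07,0.037,-0.098],0.75],[[0,0,0],[0.07,0.037,-0.098],0.75],[[0,0,0],[0.07,0.037,-0.098],0.75]]'
python3 - <<'E'
from h import *
from cell import *
rel(reg=(-.06,-.065,.05))
Wc=camera("wrist");T=camera("top");S=camera("scene")
cv2.imwrite("pics/w2.png",Wc["image"][...,::-1]);cv2.imwrite("pics/s2.png",S["image"][...,::-1])
print("proj",proj(Wc,W((-.06,-.065,.082),POSE),True),proj(Wc,W((-.061,.024,.06),POSE),True),proj(Wc,W((.05,.07,.064),POSE),True))
d={}
for n in("plunger_knob","dial_axis"):
    for nm,c in(("w",Wc),("t",T),("s",S)):
        r=spot_point(c,n); d[nm,n]=r; print(nm,n,[(np.round(q["xy"],1).tolist(),round(q["confidence"],2)) for q in r])
    rs=[ray(c,d[nm,n][0]["xy"],nm=="w") for nm,c in(("w",Wc),("t",T),("s",S)) if d[nm,n]]
    if len(rs)>1: p=tri(rs);print(p, regpos(p[0]))
E
```

```text
clock: 3.75
ee_pos: [0.4344, -0.0708, 0.16]
ee_rot: [1.29, 1.158, -1.292]
ft_force: [0.2, -0.2, -0.5]
grip_width: 0.0639
turn [ 0.23 -0.04  0.17]
turn [-1.7977e+02 -2.6000e-01 -7.0000e-02]
shift [ 0.11    0.0011 -0.001 ] world target [ 0.4353 -0.0698  0.05  ] tool axes
 [[-0.003  0.994 -0.11 ]
 [ 0.001 -0.11  -0.994]
 [-1.    -0.003 -0.001]] reg-pos now [-0.0608 -0.0661  0.16  ]
proj (np.float64(317.8100478686234), np.float64(197.01373828890794)) (np.float64(317.0922475433108), np.float64(78.13204861670359)) (np.float64(454.9640875687712), np.float64(31.08909595858009))
w plunger_knob [([317.5, 186.5], 0.86)]
t plunger_knob [([309.0, 227.3], 0.53)]
s plunger_knob [([314.7, 231.6], 0.62), ([221.8, 205.3], 0.43)]
(array([ 0.46576675, -0.04149857,  0.06568857]), [0.03847636752207512, 0.046570198948563624, 0.015427286605990844]) [-0.03292857 -0.03338658  0.06568857]
w dial_axis [([458.7, 31.7], 0.89)]
t dial_axis [([288.0, 208.9], 0.9)]
s dial_axis [([303.7, 209.4], 0.63)]
(array([0.56154472, 0.04832941, 0.05820897]), [0.005615483929303897, 0.008165085778116522, 0.008812863757611632]) [0.05193936 0.06681281 0.05820897]
```

View pics/w2.png

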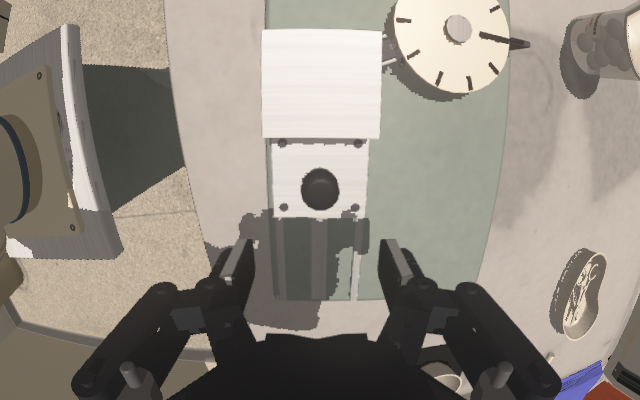

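Run:
```python
from h import *
from cell import *
c=camera("wrist");T=camera("top");
for xy,z in(((320,189),.07),((317.5,186.5),.07),((458.5,29),.064)):
    p=atz(c,xy,z,True);print(p.round(4),regpos(p).round(4))
for q in ((262,30,.086),(380,34,.086),(379,138,.086),(262,138,.086)):
    p=atz(c,q[:2],q[2],True);print(p.round(4),regpos(p).round(4))
for z in(.057,.07,.082): print(z,proj(c,W((-.06,-.065,z),POSE),True))
```

```text
[ 0.438  -0.0708  0.07  ] [-0.0572 -0.0657  0.07  ]
[ 0.4362 -0.0685  0.07  ] [-0.0592 -0.0636  0.07  ]
[0.5659 0.0507 0.064 ] [0.056  0.0696 0.064 ]
[0.4114 0.0548 0.086 ] [-0.098   0.0561  0.086 ]
[0.493  0.0429 0.086 ] [-0.0155  0.0535  0.086 ]
[ 0.485  -0.0321  0.086 ] [-0.0149 -0.0218  0.086 ]
[ 0.4012 -0.0225  0.086 ] [-0.0992 -0.0219  0.086 ]
0.057 (np.float64(316.4574088941477), np.float64(183.45055087453537))
0.07 (np.float64(316.4839157789104), np.float64(188.1947794515583))
0.082 (np.float64(316.5107739677589), np.float64(193.0166597167036))
```

The wrist view shows the knob at (320,189), within 3 mm of the prediction, so I'll descend on it.

```bash
python3 -m creep '[[[0,0,0],[0.025,0.003,0],0.75],[[0,0,0],[0.055,0.003,0],0.75],[[0,0,0],[0.08,0.003,0],0.75],[[0,0,0],[0.1,0.003,0],0.75],[[0,0,0],[0.107,0.003,0],0.75],[[0,0,0],[0.107,0.003,0],0.75]]' 40
python3 - <<'E'
from h import *
from cell import *
rel(reg=(-.06,-.065,.05))
Wc=camera("wrist");S=camera("scene")
cv2.imwrite("pics/w3.png",Wc["image"][...,::-1]);cv2.imwrite("pics/s3.png",cv2.resize(S["image"][160:300,220:420,::-1],None,fx=4,fy=4))
E
```

```text
clock: 4.8
ee_pos: [0.4369, -0.0728, 0.0531]
ee_rot: [1.292, 1.156, -1.295]
ft_force: [-0.7, 0.3, 0.1]
grip_width: 0.0638
turn [ 0.01 -0.04  0.16]
turn [-1.7999e+02 -2.6000e-01 -6.0000e-02]
shift [ 0.0031 -0.0019 -0.0027] world target [ 0.4353 -0.0698  0.05  ] tool axes
 [[-0.003  0.993 -0.114]
 [ 0.001 -0.114 -0.993]
 [-1.    -0.003 -0.001]] reg-pos now [-0.0581 -0.0677  0.0531]
```

View pics/w3.png

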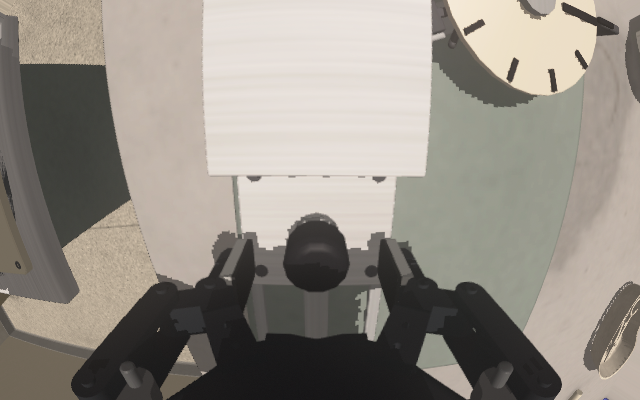

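View pics/s3.png

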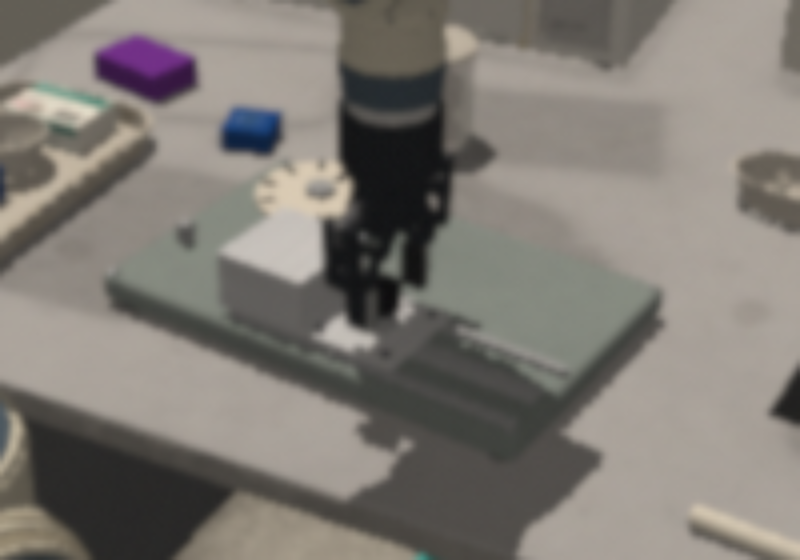

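The knob (316,258) sits centred between the pads. I'll shift 3 mm towards +y and close on it.

```bash
python3 -m creep '[[[0,0,0],[0.002,0,-0.0025],0.75],[[0,0,0],[0.002,0,-0.0025],0.2],[[0,0,0],[0.002,0,-0.0025],0.2],[[0,0,0],[0.002,0,-0.0025],0.2],[[0,0,0],[0.002,0,-0.0025],0.2],[[0,0,0],[0.002,0,-0.0025],0.2],[[0,0,0],[0.002,0,-0.0025],0.2],[[0,0,0],[0.002,0,-0.0025],0.2]]' 40
```

```text
clock: 5.57
ee_pos: [0.4375, -0.0704, 0.053]
ee_rot: [1.292, 1.153, -1.293]
ft_force: [-6.0, 0.4, 10.5]
grip_width: 0.028
```

```bash
python3 -m creep '[[[0,0,0],[-0.003,0,0],0.2],[[0,0,0],[-0.006,0,0],0.2],[[0,0,0],[-0.009,0,0],0.2],[[0,0,0],[-0.012,0,0],0.2],[[0,0,0],[-0.012,0,0],0.2],[[0,0,0],[-0.012,0,0],0.2]]'
python3 - <<'E'
from h import *
from cell import *
Wc=camera("wrist");S=camera("scene")
cv2.imwrite("pics/w4.png",Wc["image"][...,::-1])
rel(reg=(-.06,-.065,.065))
E
```

```text
clock: 6.07
ee_pos: [0.4375, -0.0703, 0.0641]
ee_rot: [1.292, 1.154, -1.294]
ft_force: [-4.5, -1.0, -6.9]
grip_width: 0.0282
turn [ 0.02 -0.01  0.08]
turn [-1.7998e+02 -1.2000e-01 -1.0000e-02]
shift [-0.0011 -0.0022 -0.0003] world target [ 0.4353 -0.0698  0.065 ] tool axes
 [[-0.001  0.993 -0.114]
 [ 0.    -0.114 -0.993]
 [-1.    -0.001 -0.   ]] reg-pos now [-0.0578 -0.0653  0.0639]
```

View pics/w4.png

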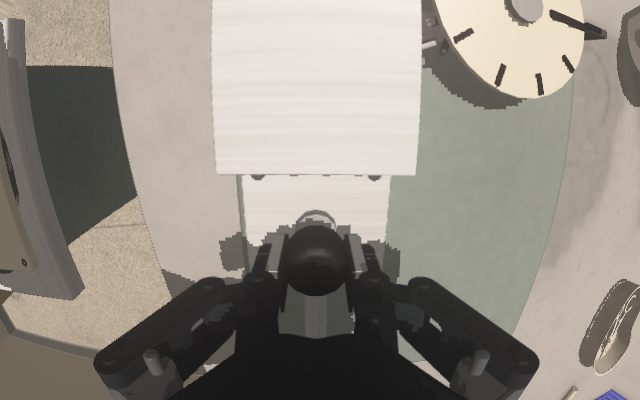

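The knob is held and lifted about 11 mm: the wrist reads -7 N and the knob is gripped at (316,260). Sliding the guard now.

```bash
python3 -m creep '[[[0,0,0],[0,0,0.004],0.2],[[0,0,0],[0,0,0.01],0.2],[[0,0,0],[0,0,0.018],0.2],[[0,0,0],[0,0,0.026],0.2],[[0,0,0],[0,0,0.034],0.2],[[0,0,0],[0,0,0.04],0.2],[[0,0,0],[0,0,0.04],0.2]]'
python3 - <<'E'
from h import *
from cell import *
print(regpos(state()["ee_pos"]))
Wc=camera("wrist")
cv2.imwrite("pics/w5.png",Wc["image"][...,::-1])
E
```

```text
clock: 6.75
ee_pos: [0.4327, -0.1109, 0.0638]
ee_rot: [1.293, 1.154, -1.295]
ft_force: [-6.1, -0.6, -6.6]
grip_width: 0.0286
[-0.05784641 -0.10611818  0.06382577]
```

View pics/w5.png

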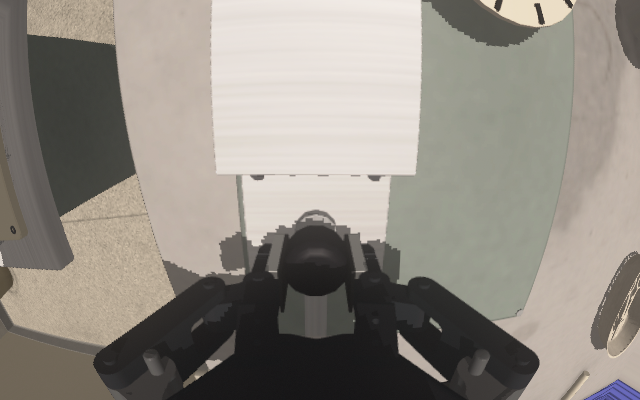

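The guard follows: the hood keeps the same place relative to the knob in the picture, while the dial has moved out of view. On to the end stop.

```bash
python3 -m creep '[[[0,0,0],[0,-0.001,0.01],0.2],[[0,0,0],[0,-0.001,0.02],0.2],[[0,0,0],[0,-0.001,0.03],0.2],[[0,0,0],[0,-0.002,0.04],0.2],[[0,0,0],[0,-0.002,0.05],0.2],[[0,0,0],[0,-0.002,0.06],0.2],[[0,0,0],[0,-0.002,0.067],0.2],[[0,0,0],[0,-0.002,0.07],0.2],[[0,0,0],[0,-0.002,0.071],0.2],[[0,0,0],[0,-0.002,0.071],0.2]]'
python3 - <<'E'
from h import *
from cell import *
print(regpos(state()["ee_pos"]),state()["ft_force"])
E
```

```text
clock: 7.63
ee_pos: [0.4242, -0.1799, 0.0643]
ee_rot: [1.296, 1.154, -1.29]
ft_force: [6.8, 8.6, -6.9]
grip_width: 0.0283
[-0.05842999 -0.17563916  0.06425739] [ 6.76496481  8.63650528 -6.85180323]
```

```bash
python3 -m creep '[[[0,0,0],[0,0,-0.001],0.7],[[0,0,0],[0,0,-0.001],0.7],[[0,0,0],[0,0,-0.001],0.7],[[0,0,0],[0,0,-0.001],0.7],[[0,0,0],[-0.025,0,-0.001],0.7],[[0,0,0],[-0.05,0,-0.001],0.7],[[0,0,0],[-0.075,0,-0.001],0.5],[[0,0,0],[-0.075,0,-0.035],0.2],[[0,0,0],[-0.075,0,-0.075],0],[[0,0,0],[-0.075,0,-0.075],0]]'
python3 - <<'E'
from h import *
from cell import *
rel(reg=(-.064,-.02,.053))
Wc=camera("wrist");T=camera("top")
cv2.imwrite("pics/w6.png",Wc["image"][...,::-1])
cv2.imwrite("pics/t6.png",cv2.resize(T["image"][160:300,220:420,::-1],None,fx=4,fy=4))
for p in((-.061,.024,.077),(-.061,.024,.045),(-.018,-.054,.086)):print(proj(Wc,W(p,POSE),True))
for r in spot_point(Wc,"lever_grip"):print(r,regpos(atz(Wc,r["xy"],.061,True)))
E
```

```text
clock: 8.47
ee_pos: [0.4318, -0.1016, 0.1399]
ee_rot: [1.292, 1.155, -1.29]
ft_force: [-0.3, 0.3, -0.4]
grip_width: 0.0114
turn [ 0.2  -0.07 -0.03]
turn [-1.798e+02  5.000e-02 -1.100e-01]
shift [ 0.087  -0.0039 -0.0769] world target [ 0.4364 -0.0246  0.053 ] tool axes
 [[ 0.001  0.994 -0.111]
 [ 0.001 -0.111 -0.994]
 [-1.     0.001 -0.001]] reg-pos now [-0.0598 -0.097   0.1399]
(np.float64(315.4877555841255), np.float64(30.110305445875127))
(np.float64(315.5596366636578), np.float64(38.29575526676757))
(np.float64(380.61061933948054), np.float64(148.95917079096523))
{'xy': [317.7, 27.5], 'confidence': 0.6} [-0.05949576  0.02922881  0.061     ]
```

View pics/w6.png

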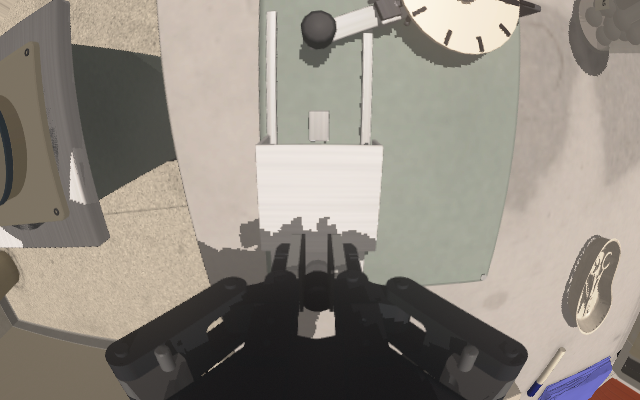

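View pics/t6.png

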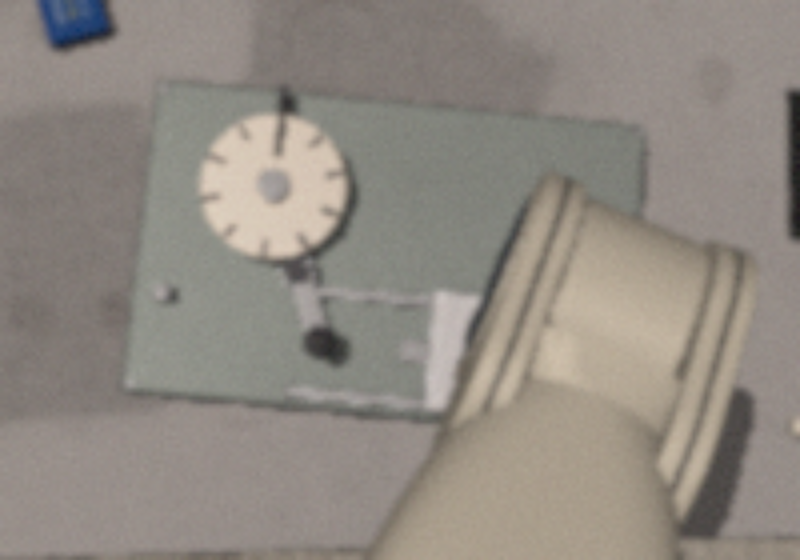

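The guard is fully open, the post (319,28) is exposed and the dial is unmoved. I'll enter the gap between hood and post with the fingers closed.

```bash
python3 -m creep '[[[0,0,0],[0,-0.003,-0.035],0],[[0,0,0],[0,-0.005,-0.075],0],[[0,0,0],[0.02,-0.005,-0.078],0],[[0,0,0],[0.045,-0.005,-0.078],0],[[0,0,0],[0.065,-0.005,-0.078],0],[[0,0,0],[0.08,-0.005,-0.078],0],[[0,0,0],[0.086,-0.005,-0.078],0],[[0,0,0],[0.086,-0.005,-0.078],0]]'
python3 - <<'E'
from h import *
from cell import *
rel(reg=(-.066,.001,.053))
Wc=camera("wrist")
cv2.imwrite("pics/w7.png",Wc["image"][...,::-1])
E
```

```text
clock: 9.28
ee_pos: [0.4352, -0.0287, 0.0522]
ee_rot: [1.293, 1.154, -1.296]
ft_force: [0.2, -0.5, 0.7]
grip_width: 0.0003
turn [-0.06 -0.01  0.15]
turn [1.7994e+02 2.3000e-01 1.0000e-02]
shift [-0.0008 -0.0013 -0.0251] world target [ 0.4368 -0.0036  0.053 ] tool axes
 [[-0.003  0.993 -0.115]
 [ 0.    -0.115 -0.993]
 [-1.    -0.003 -0.   ]] reg-pos now [-0.0647 -0.0241  0.0522]
```

View pics/w7.png

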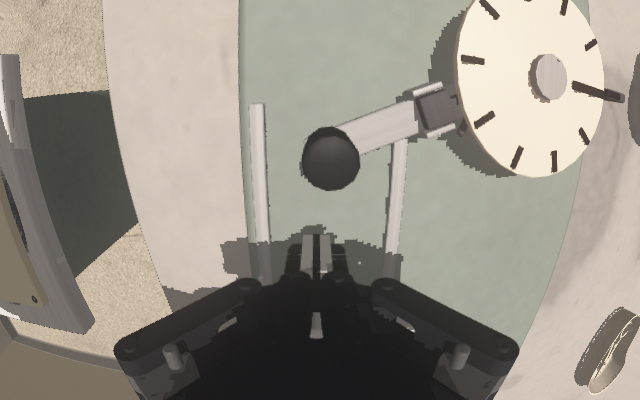

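```bash
python3 -m creep '[[[0,0,0],[0,0,-0.015],0],[[0,0,0],[0,0,-0.025],0],[[0,0,0],[0,-0.001,-0.035],0],[[0,0,0],[0,-0.002,-0.045],0],[[0,0,0],[0,-0.002,-0.055],0],[[0,0,0],[0,-0.002,-0.065],0],[[0,0,0],[0,-0.002,-0.075],0],[[0,0,0],[0,-0.002,-0.085],0],[[0,0,0],[0,-0.002,-0.095],0],[[0,0,0],[0,-0.002,-0.1],0]]'
python3 - <<'E'
from h import *
from cell import *
print(regpos(state()["ee_pos"]))
Wc=camera("wrist")
cv2.imwrite("pics/w8.png",Wc["image"][...,::-1])
E
```

```text
clock: 10.17
ee_pos: [0.4448, 0.072, 0.0534]
ee_rot: [1.291, 1.152, -1.294]
ft_force: [-0.5, -7.4, -5.0]
grip_width: 0.0002
[-0.0667562   0.07700943  0.05336157]
```

View pics/w8.png

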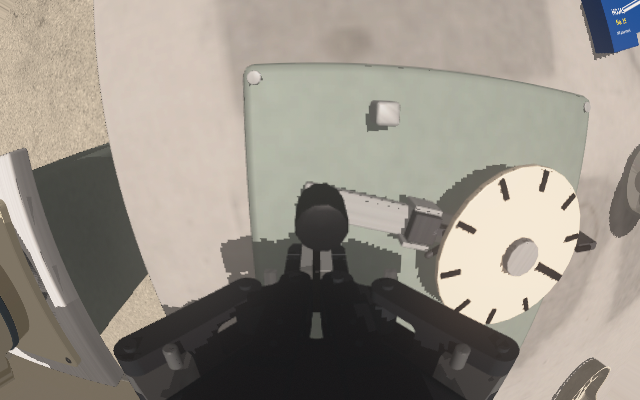

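The lever swings and the dial mark has left the index, with 7.4 N on the post. I'll creep to the stop.

```bash
python3 -m creep '[[[0,0,0],[0,0.001,-0.003],0],[[0,0,0],[0,0.001,-0.006],0],[[0,0,0],[0,0.001,-0.009],0],[[0,0,0],[0,0.001,-0.011],0],[[0,0,0],[0,0.001,-0.011],0]]'
python3 - <<'E'
from h import *
from cell import *
print(regpos(state()["ee_pos"]))
E
```

```text
clock: 10.63
ee_pos: [0.4477, 0.0821, 0.0534]
ee_rot: [1.291, 1.151, -1.294]
ft_force: [0.7, -6.8, -4.6]
grip_width: -0.0002
[-0.06501712  0.08734967  0.05340856]
```

```bash
python3 -m creep '[[[0,0,0],[0,0,-0.002],0],[[0,0,0],[0,0,-0.004],0],[[0,0,0],[0,0,-0.006],0],[[0,0,0],[0,0,-0.006],0]]'
python3 - <<'E'
from h import *
from cell import *
print(regpos(state()["ee_pos"]))
E
```

```text
clock: 10.97
ee_pos: [0.4492, 0.0878, 0.0537]
ee_rot: [1.292, 1.149, -1.293]
ft_force: [2.5, -8.8, -3.5]
grip_width: 0.0
[-0.06418713  0.09312024  0.05371871]
```

```bash
python3 -m creep '[[[0,0,0],[0,0,-0.002],0],[[0,0,0],[0,0,-0.003],0],[[0,0,0],[0,0,-0.003],0]]'
python3 - <<'E'
from h import *
from cell import *
print(regpos(state()["ee_pos"]))
Wc=camera("wrist")
cv2.imwrite("pics/w9.png",Wc["image"][...,::-1])
E
```

```text
clock: 11.22
ee_pos: [0.4499, 0.0904, 0.0539]
ee_rot: [1.292, 1.148, -1.293]
ft_force: [3.8, -9.7, -2.6]
grip_width: -0.0002
[-0.06379622  0.09578504  0.05388882]
```

View pics/w9.png

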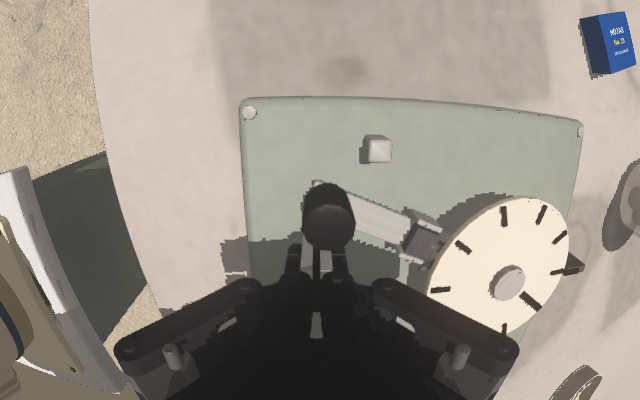

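Run:
```python
from h import *
from cell import *
Wc=camera("wrist");T=camera("top")
for n in("lever_grip","dial_axis"):
  for r in spot_point(Wc,n):
    q=regpos(atz(Wc,r["xy"],.061,True));print(n,r,q)
for xy,z in(((375,150),.04),((504,284),.064)):
    print(regpos(atz(Wc,xy,z,True)))
for a in(.7,.74,.78,.82):
    b=np.arctan2(-46,-111)-a;print(a,[np.round(proj(Wc,W((.05+.12*np.cos(b),.07+.12*np.sin(b),z),POSE),True),1).tolist() for z in(.045,.061,.077)])
cv2.imwrite("pics/t9.png",cv2.resize(T["image"][160:300,220:420,::-1],None,fx=4,fy=4))
```

```text
lever_grip {'xy': [329.4, 210.0], 'confidence': 0.6} [-0.05783543  0.12027308  0.061     ]
[-0.03337754  0.14525373  0.04      ]
[0.05080157 0.07055913 0.064     ]
0.7 [[315.6, 223.0], [315.6, 236.4], [315.6, 252.6]]
0.74 [[318.4, 215.2], [318.8, 228.1], [319.1, 243.6]]
0.78 [[321.7, 207.4], [322.4, 219.6], [323.2, 234.5]]
0.82 [[325.4, 199.5], [326.5, 211.1], [327.7, 225.3]]
```

View pics/t9.png

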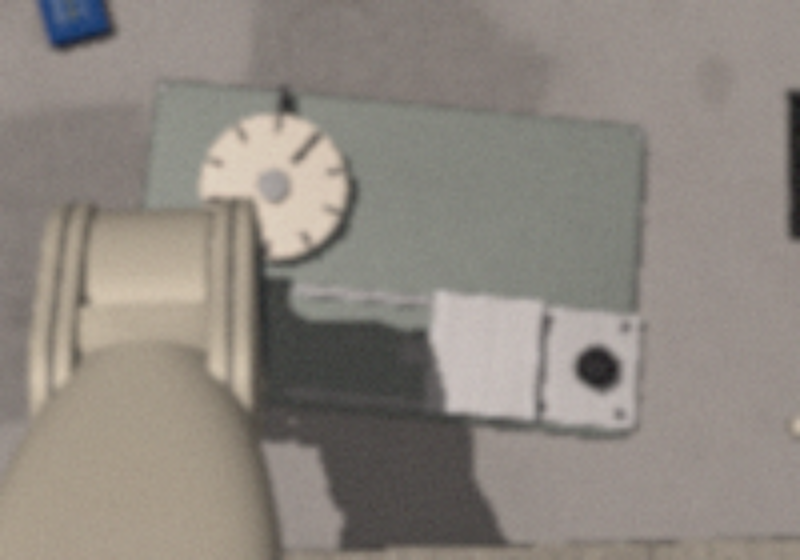

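Lever reads about 0.78 to 0.8 from the picture, but no clear stop force yet. I'll press on until the force rises.

```bash
python3 -m creep '[[[0,0,0],[0,0,-0.001],0],[[0,0,0],[0,0,-0.002],0],[[0,0,0],[0,0,-0.003],0],[[0,0,0],[0,0,-0.003],0]]'; python3 -c "
from h import *
from cell import *
print(regpos(state()['ee_pos']))"
```

```text
clock: 11.8
ee_pos: [0.4501, 0.0911, 0.0539]
ee_rot: [1.289, 1.143, -1.296]
ft_force: [3.2, -25.0, -1.0]
grip_width: -0.0001
[-0.06368743  0.09656608  0.0539184 ]
```

Hard stop reached: 25 N, stalled at register y 0.0966. Back all the way.

```bash
python3 -m creep '[[[0,0,0],[0,0,0.013],0],[[0,0,0],[0,-0.001,0.026],0],[[0,0,0],[0,-0.001,0.039],0],[[0,0,0],[0,-0.001,0.052],0],[[0,0,0],[0,-0.001,0.065],0],[[0,0,0],[0,-0.001,0.078],0],[[0,0,0],[0,-0.001,0.091],0],[[0,0,0],[0,-0.001,0.104],0],[[0,0,0],[0,-0.001,0.116],0],[[0,0,0],[0,-0.001,0.116],0]]'
python3 - <<'E'
from h import *
from cell import *
print(regpos(state()["ee_pos"]))
Wc=camera("wrist")
cv2.imwrite("pics/w10.png",Wc["image"][...,::-1])
E
```

```text
clock: 12.63
ee_pos: [0.4351, -0.0217, 0.0538]
ee_rot: [1.294, 1.151, -1.293]
ft_force: [1.1, -0.5, 0.3]
grip_width: -0.0001
[-0.06564899 -0.01725747  0.05378525]
```

View pics/w10.png

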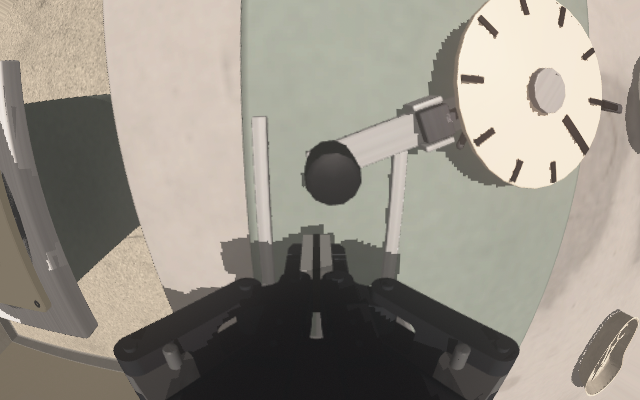

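The lever is back at rest (332,172) and the long mark is one tick on (576,135). Second stroke.

```bash
python3 -m creep '[[[0,0,0],[0,0,-0.01],0],[[0,0,0],[0,0,-0.02],0],[[0,0,0],[0,0,-0.03],0],[[0,0,0],[0,-0.001,-0.042],0],[[0,0,0],[0,-0.001,-0.054],0],[[0,0,0],[0,-0.001,-0.066],0],[[0,0,0],[0,0,-0.078],0],[[0,0,0],[0,0,-0.09],0],[[0,0,0],[0,0.001,-0.1],0],[[0,0,0],[0,0.001,-0.106],0]]'; python3 -c "
from h import *
from cell import *
print(regpos(state()['ee_pos']))"
python3 -m creep '[[[0,0,0],[0,0,-0.002],0],[[0,0,0],[0,0.001,-0.004],0],[[0,0,0],[0,0.001,-0.006],0],[[0,0,0],[0,0.001,-0.008],0],[[0,0,0],[0,0.001,-0.008],0]]'; python3 -c "
from h import *
from cell import *
print(regpos(state()['ee_pos']))"
```

```text
clock: 13.52
ee_pos: [0.4479, 0.0857, 0.053]
ee_rot: [1.29, 1.152, -1.293]
ft_force: [3.5, -10.5, -2.7]
grip_width: 0.0001
[-0.06523811  0.09096532  0.05300687]
clock: 13.93
ee_pos: [0.4497, 0.091, 0.0532]
ee_rot: [1.288, 1.147, -1.296]
ft_force: [0.8, -20.8, -2.1]
grip_width: 0.0001
[-0.06401395  0.09639355  0.05317147]
```

```bash
python3 -m creep '[[[0,0,0],[0,0,-0.001],0],[[0,0,0],[0,0,-0.0015],0],[[0,0,0],[0,0,-0.0015],0]]'; python3 -c "
from h import *
from cell import *
print(regpos(state()['ee_pos']))"
```

```text
clock: 14.18
ee_pos: [0.4498, 0.0913, 0.0532]
ee_rot: [1.287, 1.145, -1.298]
ft_force: [0.5, -26.5, 0.1]
grip_width: -0.0001
[-0.06396687  0.09675974  0.05316246]
```

At the stop again (26.5 N). Returning.

```bash
python3 -m creep '[[[0,0,0],[0,0,0.013],0],[[0,0,0],[0,-0.001,0.026],0],[[0,0,0],[0,-0.001,0.039],0],[[0,0,0],[0,-0.001,0.052],0],[[0,0,0],[0,-0.001,0.065],0],[[0,0,0],[0,-0.001,0.078],0],[[0,0,0],[0,-0.001,0.091],0],[[0,0,0],[0,-0.001,0.104],0],[[0,0,0],[0,-0.001,0.117],0],[[0,0,0],[0,-0.001,0.117],0]]'
python3 - <<'E'
from h import *
from cell import *
print(regpos(state()["ee_pos"]))
Wc=camera("wrist");T=camera("top");S=camera("scene")
cv2.imwrite("pics/w11.png",Wc["image"][...,::-1])
cv2.imwrite("pics/t11.png",cv2.resize(T["image"][160:300,220:420,::-1],None,fx=4,fy=4))
for k in range(4):
    a=-.628*k; print(k,[np.round(proj(c,W((.05+.045*np.cos(a),.07+.045*np.sin(a),.063),POSE),f),1).tolist() for c,f in((Wc,True),(T,False))])
E
```

```text
clock: 15.02
ee_pos: [0.4358, -0.0223, 0.0533]
ee_rot: [1.293, 1.153, -1.293]
ft_force: [1.3, 0.0, 0.6]
grip_width: 0.0
[-0.06491845 -0.01771711  0.05333528]
0 [[591.9, 104.3], [289.8, 191.9]]
1 [[578.5, 147.3], [298.4, 195.5]]
2 [[549.2, 173.5], [303.2, 203.5]]
3 [[512.4, 172.4], [302.3, 212.9]]
```

View pics/w11.png

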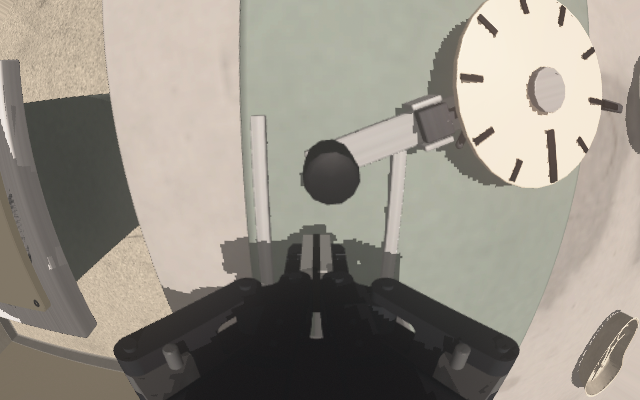

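View pics/t11.png

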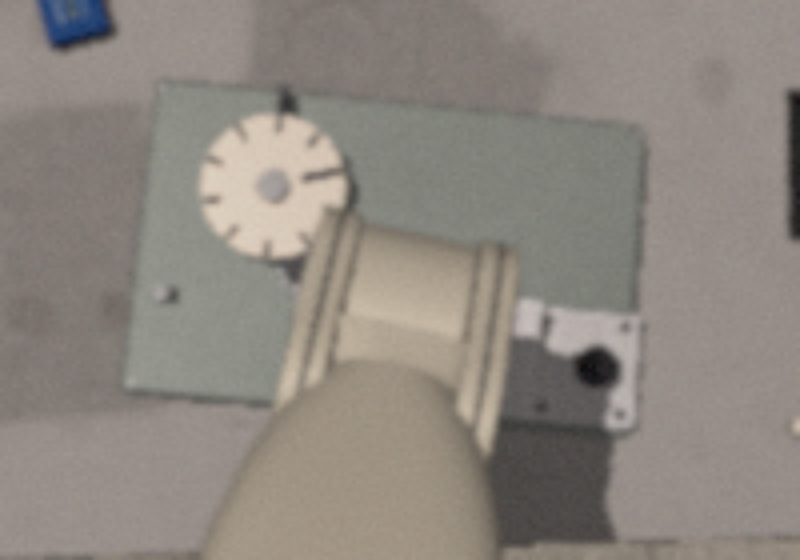

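The dial mark at (551,165) matches k=2 (549,173), and the lever is at rest. Now back to the knob.

```bash
python3 -m creep '[[[0,0,0],[-0.03,0,0],0],[[0,0,0],[-0.06,0,0],0],[[0,0,0],[-0.09,0.002,0.02],0],[[0,0,0],[-0.09,0.004,0.055],0.3],[[0,0,0],[-0.09,0.006,0.09],0.7],[[0,0,0],[-0.09,0.006,0.125],0.75],[[0,0,0],[-0.09,0.006,0.158],0.75],[[0,0,0],[-0.09,0.006,0.158],0.75],[[0,0,0],[-0.09,0.006,0.158],0.75]]'
python3 - <<'E'
from h import *
from cell import *
rel(reg=(-.058,-.1755,.0595))
Wc=camera("wrist")
cv2.imwrite("pics/w12.png",Wc["image"][...,::-1])
for r in spot_point(Wc,"plunger_knob"): print(r,regpos(atz(Wc,r["xy"],.0765,True)))
E
```

```text
clock: 15.92
ee_pos: [0.4236, -0.1804, 0.143]
ee_rot: [1.295, 1.153, -1.294]
ft_force: [0.2, -0.3, -0.1]
grip_width: 0.064
turn [-0.09 -0.03  0.02]
turn [1.7991e+02 3.0000e-02 5.0000e-02]
shift [ 0.0835  0.001  -0.0007] world target [ 0.4246 -0.1798  0.0595] tool axes
 [[-0.     0.993 -0.116]
 [ 0.001 -0.116 -0.993]
 [-1.    -0.    -0.001]] reg-pos now [-0.0589 -0.1762  0.143 ]
{'xy': [315.3, 201.2], 'confidence': 0.95} [-0.05982676 -0.17437001  0.0765    ]
```

View pics/w12.png

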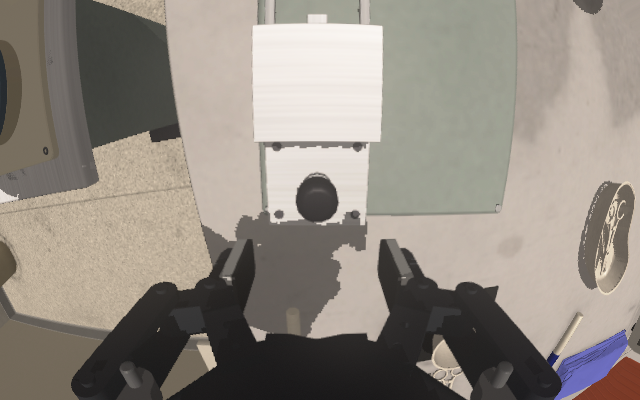

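The knob (317,199) is centred between the jaws. Descend and grip.

```bash
python3 -m creep '[[[0,0,0],[0.025,0,0],0.75],[[0,0,0],[0.05,0,0],0.75],[[0,0,0],[0.07,0,0],0.75],[[0,0,0],[0.082,0,-0.001],0.75],[[0,0,0],[0.082,0,-0.001],0.2],[[0,0,0],[0.082,0,-0.001],0.2],[[0,0,0],[0.082,0,-0.001],0.2],[[0,0,0],[0.082,0,-0.001],0.2],[[0,0,0],[0.082,0,-0.001],0.2],[[0,0,0],[0.082,0,-0.001],0.2]]' 40
python3 -m creep '[[[0,0,0],[0,0,-0.005],0.2],[[0,0,0],[0,0,-0.015],0.2],[[0,0,0],[0,0,-0.025],0.2],[[0,0,0],[0,0,-0.035],0.2],[[0,0,0],[0,0,-0.045],0.2],[[0,0,0],[0,0,-0.055],0.2],[[0,0,0],[0,0,-0.065],0.2],[[0,0,0],[0,0,-0.065],0.2]]'
python3 - <<'E'
from h import *
from cell import *
rel(reg=(-.058,-.0653,.0595))
Wc=camera("wrist")
cv2.imwrite("pics/w13.png",Wc["image"][...,::-1])
E
```

```text
clock: 16.85
ee_pos: [0.4243, -0.1786, 0.0622]
ee_rot: [1.294, 1.152, -1.291]
ft_force: [2.8, 6.6, 5.6]
grip_width: 0.0282
clock: 17.52
ee_pos: [0.4319, -0.1139, 0.0622]
ee_rot: [1.293, 1.151, -1.291]
ft_force: [1.3, 2.7, 6.5]
grip_width: 0.0281
turn [ 0.06  0.05 -0.14]
turn [-1.7994e+02  2.3000e-01  7.0000e-02]
shift [ 0.0027  0.0003 -0.0439] world target [ 0.4372 -0.0703  0.0595] tool axes
 [[ 0.002  0.994 -0.113]
 [-0.001 -0.113 -0.994]
 [-1.     0.003  0.001]] reg-pos now [-0.0583 -0.1092  0.0622]
```

View pics/w13.png

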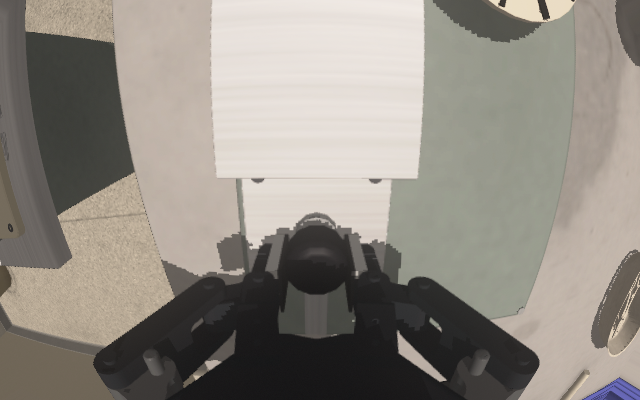

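```bash
python3 -m creep '[[[0,0,0],[0,0,-0.01],0.2],[[0,0,0],[0,0,-0.02],0.2],[[0,0,0],[0,0,-0.03],0.2],[[0,0,0],[0,0,-0.038],0.2],[[0,0,0],[0,0,-0.043],0.2],[[0,0,0],[0,0,-0.045],0.2],[[0,0,0],[0,0,-0.046],0.2],[[0,0,0],[0,0,-0.046],0.2]]'
python3 -c "
from h import *
from cell import *
print(regpos(state()['ee_pos']))"
```

```text
clock: 18.23
ee_pos: [0.4371, -0.0691, 0.0613]
ee_rot: [1.294, 1.152, -1.292]
ft_force: [6.2, -0.7, -6.4]
grip_width: 0.0281
[-0.0582181  -0.06405148  0.0613275 ]
```

The force flipped to -6.4 N, so the pin is off the bar and over its hole. Release.

```bash
python3 -m creep '[[[0,0,0],[0,0,0],0.3],[[0,0,0],[0,0,0],0.5],[[0,0,0],[0,0,0],0.75],[[0,0,0],[0,0,0],0.75],[[0,0,0],[0,0,0],0.75],[[0,0,0],[0,0,0],0.75]]'
python3 -m creep '[[[0,0,0],[-0.025,0,0],0.75],[[0,0,0],[-0.05,0,0],0.75],[[0,0,0],[-0.075,0,0],0.75],[[0,0,0],[-0.1,0,0],0.75],[[0,0,0],[-0.1,0,0],0.75]]'
python3 - <<'E'
from h import *
from cell import *
print(regpos(state()["ee_pos"]))
Wc=camera("wrist");S=camera("scene")
cv2.imwrite("pics/w14.png",Wc["image"][...,::-1])
cv2.imwrite("pics/s14.png",cv2.resize(S["image"][160:300,220:420,::-1],None,fx=4,fy=4))
for z in(.07,.0765): print(proj(Wc,W((-.058,-.065,z),POSE),True))
for r in spot_point(Wc,"plunger_knob"):print(r)
for p in((-.102,-.022),(-.102,-.032)):print(proj(Wc,W((*p,.086),POSE),True))
E
```

```text
clock: 18.73
ee_pos: [0.436, -0.0688, 0.0612]
ee_rot: [1.293, 1.153, -1.293]
ft_force: [0.0, 0.2, -0.0]
grip_width: 0.064
clock: 19.15
ee_pos: [0.4379, -0.0693, 0.1654]
ee_rot: [1.294, 1.147, -1.289]
ft_force: [0.8, -0.5, 0.3]
grip_width: 0.064
[-0.05741582 -0.06421644  0.16543686]
(np.float64(315.0358959783065), np.float64(191.7831056564415))
(np.float64(315.0564975473039), np.float64(194.38711323417448))
{'xy': [312.5, 189.1], 'confidence': 0.63}
(np.float64(255.23581605307072), np.float64(143.22444439257782))
(np.float64(255.8181720319954), np.float64(156.48449912434984))
```

View pics/w14.png

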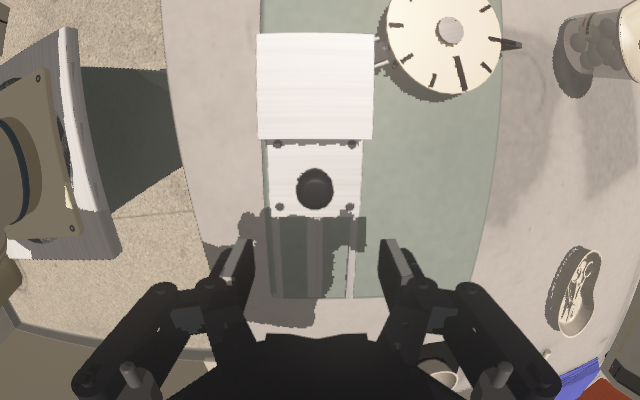

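View pics/s14.png

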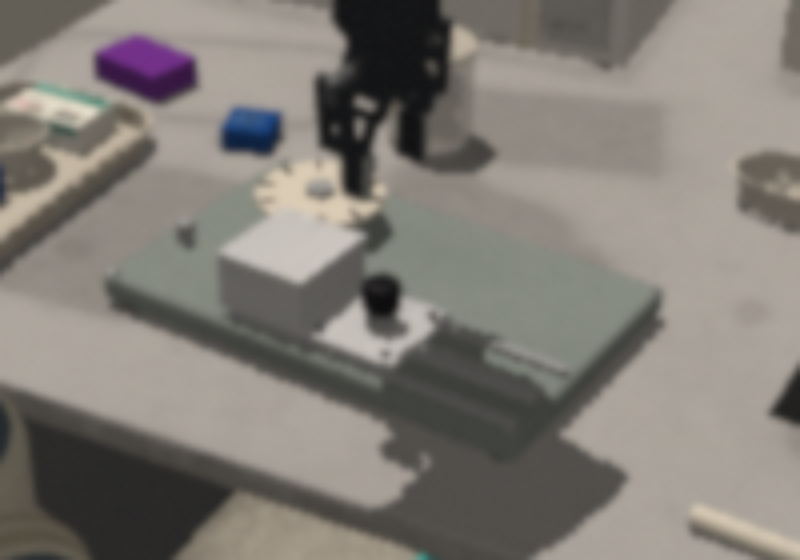

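Run:
```python
from h import *
from cell import *
S0=cv2.imread("pics/scene0.png");c=camera("scene");S=c["image"][...,::-1]
a=S0[215:252,298:332];b=S[215:252,298:332]
for nm,i in(("0",a),("now",b)):
    g=cv2.cvtColor(np.ascontiguousarray(i),cv2.COLOR_BGR2GRAY)[8:26,8:27]; m=(g<50); ys,xs=np.nonzero(m); print(nm,m.sum(),xs.mean()+306,ys.mean()+223,ys.min()+223,ys.max()+223)
print("px for 6.5mm",proj(c,W((-.06,-.065,.07),POSE),),proj(c,W((-.06,-.065,.0765),POSE)),"5mm slide",proj(c,W((-.06,-.07,.07),POSE)))
cv2.imwrite("pics/cmp.png",cv2.resize(np.hstack([a,b]),None,fx=10,fy=10,interpolation=cv2.INTER_CUBIC))
```

```text
0 64 314.75 233.609375 229 238
now 67 314.7910447761194 233.56716417910448 229 238
px for 6.5mm (np.float64(315.5362718137173), np.float64(233.44671557029443)) (np.float64(315.5558768307874), np.float64(231.5914301582217)) 5mm slide (np.float64(316.9472811028891), np.float64(233.96907034016402))
```

View pics/cmp.png

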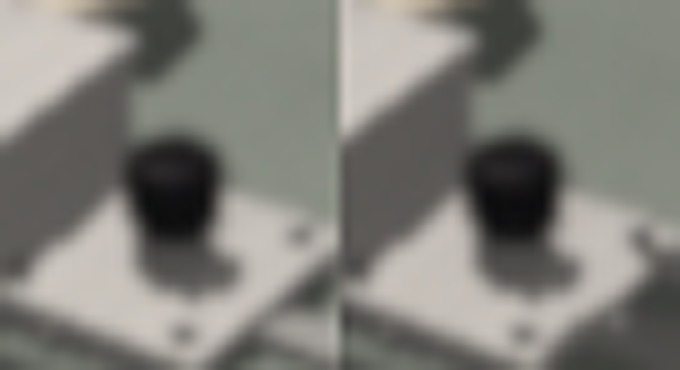

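The knob matches the starting picture within 0.05 px (a 6.5 mm lift would show as 1.9 px), so the guard is shut and the plunger is home. Handing in.

```bash
python3 -c "
from cell import *
print(job_done(), state()['clock'], state()['ft_force'])"
```

```text
the job is handed in; nothing more can be done
the job is handed in; nothing more can be done
```

I opened the guard, gave the lever two full strokes for the two bowls on the tray, closed the guard again and handed the job in at about 19 s. The tray also holds the strip box and a blue box; the third bowl is on the mat and was not counted.

- **Strokes:** both ended against the hard stop (25 N and 26.5 N, both at register y 0.097 m). After each one the lever was seen back at rest.
- **Dial:** after the second stroke the long mark stood two tenths on, at pixel (551,165) against a predicted (549,173). It looked the same in the last wrist picture.
- **Guard and plunger:** the knob's image in the scene camera matches the starting picture within 0.05 px. A 6.5 mm lift would show as 1.9 px and a 5 mm slide as 1.4 px, so the guard is shut and the plunger is home.
- **Robot:** it was clear of everything at hand-in, with the tool tip at 0.165 m and the wrist force near zero.
- **Not confirmed or in disagreement:**
  - The lever is hidden under the hood now, so its rest position was last seen just before closing.
  - A picture of the lever close to its stop read about 0.8 rad, against the true 0.78.
  - The network's knob reading in the top camera was wrong while the arm was in the way, so I used the wrist and scene views instead.
  - I did not measure the jar and marker again at the end.

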